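# Hang the rinsed dip cup in the drying cabinet

### The arm

A 6-joint arm with a two-finger parallel gripper is mounted at the origin on the work surface. World frame = base frame: x ahead of the robot, y to its left, z up, the work surface at z = 0. Lengths are in m, angles in degrees, forces in N, time in s.
With the tool pointing down it reaches from about 0.25 to 0.725 m from the base axis. Payload 9.7 kg.
Tool frame: the origin (TCP) lies between the finger pads; the fingertips stand 17 mm ahead of it and the grasp point (between the pads) lies 2 mm behind it; z points along the fingers, y is the line along which they close (so a half turn about z gives the same grasp; the last joint's range is limited). The gripper opens to 85 mm and grips with 20 to 120 N. Pads are 22 mm wide; open, the fingers measure 114 mm over their backs; the gripper's body (76 mm by 85 mm) begins 54 mm behind the grasp point. The pads swing forward as they close: fully open they stand 13 mm farther back than shut.
Start: joints at [-70.818, 4.979, 10.078, 95.1, 0, 90], TCP at [0.181, -0.519, 0.248] pointing down, gripper open.
Joint ranges: [-179.16, 179.16], [-48.56, 103.87], [-65.8, 70.77], [-126.05, 130.52], [-82.76, 87.17], [-180, 180]. Speed limits (degrees/s): [127.2, 127.2, 147.25, 180, 180, 180].

### API

Orientations are given as [roll, pitch, yaw] about the fixed x, y, z axes, in that order (R = Rz(yaw) Ry(pitch) Rx(roll)).
In Python, from plant import robot gives the robot as it stands. The module is installed in compiled form; this text tells all that it offers.
- The arm moves only by the shell command python3 -m pendant 'ROWS' [FORCE]. ROWS is JSON, a list of rows, each a list of 3 entries, a list of its own where there are three numbers: the shift along the world's x, y, z in mm, then the turn, a rotation vector about the world's x, y, z in rad, then the closure in counts, from 0 (fully open) to 255 (shut). In form: [[[dx, dy, dz], [rx, ry, rz], jaw], ...]. A call has 1 to 12 rows; each row shifts and turns the commanded pose from where the row before left it; what a row does not reach is not made up. A row lasts 1/12 s, in which the tool goes at most 41.7 mm and 7.16 degrees, less where a joint would pass 70% of its speed; a pose out of reach is approached as far as the arm can. A call with a gripper value outside its range is refused whole. The fingers move at their own pace and stop on an object; FORCE is the grip in N (left out, the last holds). Time passes only in rows, so rows that do not move let the fingers close. It gives the time, the measured TCP pose, the force, the opening and the grip force at its end, in the units of the state.
- robot.get_state(): the state, without advancing time (a new reading comes with each control period).
- robot.grab_frame(name): name is "side" or "top"; returns a dict with "image" (420x560x3 uint8, red, green, blue), "mtx" (3x3 intrinsics, pixels), "k1" (the pictures are not rectified: a ray, as slopes to the right and down, at radius r is drawn at 1 + k1 r^2 times it, then the intrinsics apply), "R" (3x3) and "t" (3): a world point X has camera coordinates R X + t. Camera axes: x right, y down, z forward; pixel columns grow to the right and rows downward; lengths in m; the calibration is good to about 2 mm. A picture is of the moment at which its call begins. There is no depth.
- robot.close_job(): hands the job in; it is judged then, once.
Trained networks look in a picture, given as the dict that the camera call returned (one of the last four; its "shot" number tells which), for a name from the list of things; names that differ only in an ending like _2 or _b are one class to them, and where a whole thing is asked for, a point or a joint stands for the part that bears it (a point fixed in the world has none). Each returns a list of dicts, best first, with "confidence" (0 to 1); they miss things now and then, are a little off and sometimes report something else, mostly with a low value. They report only what shows in the picture. A call takes as long as a camera call. They do not tell look-alikes from the thing itself.
- robot.silhouettes(picture, thing): "region" (420x560 bool, what is visible of it) and "box" ([left, top, right, bottom] in pixels, round what is visible of it).
- robot.landmark_of(picture, thing): "point" ([column, row] in pixels: a listed point, or the origin of a listed thing).
The state is a dict: "t": time; "joints": joint angles; "dq": joint speeds; "effort": joint torques, N m; "eef_pos": TCP position; "tool_rot": TCP orientation; "ft_force": force on the tool from outside, world axes, zero at the start; "ft_torque": the same for the moment, N m; "gripper_width": opening from 0.0 (shut) to 1.0 (fully open); "grasp_force": force on a finger pad.
Only numpy, scipy, OpenCV 4.12 (cv2) and the standard library are available. Lean on these libraries where they do the work, as an engineer would, in place of code of your own. Each camera call takes 0.05 s, during which the arm holds its last target. There are 200 camera calls.

### The job

Take the slender dip cup by its upright handle, reach down through the opening in the drying cabinet's roof and hang it by its wire loop on the hook inside, so that it hangs free. Touch no part of the cabinet with the cup or the gripper, and leave the wide dip cup standing where it is.

Things in the scene. Friction and masses are not known exactly. Their poses are not given: they have to be found in the camera images.
- dip_cup: Slender steel dip cup, upright, 150 tall, 0.16 kg. Origin: centre of underside, z up. Cup: diameter 44 mm, height 55. Two 6 mm wires rise from its rim at y = +-21 and close in an arch: a loop in the y-z plane, 36 clear along y, clear on the axis from z = 55 to 105 (arch underside), open both ways along x. Above it the grip, a solid bar 10 (x) by 20 (y), z = 108 to 150. Same after a half turn.
- hook: Steel hook in the cabinet. Origin: seat, the lowest point on top of the 8 mm bar, where the loop rests, 128 above the bench. z up. The tip, at -x, ends 26 in front of the seat and 14 above it; the bar's underside is 8 below the seat; behind, the bar rises 8 and runs +x to the back strip 86 away. The loop passes over the tip from in front, along +x, then down on the seat.
- cabinet: Grey steel drying cabinet fixed on the bench, 220 (x) by 240 (y), 180 high; solid front (-x), open framed sides and back, dark 3 mm floor. Origin: centre of underside; axes parallel to the hook's. Its 4 mm roof (top z = 180) has one opening 150 by 150: x = -85 to +65, y = -75 to +75. Hook seat at x = 20, y = 0, z = 128. All in mm.
- wide_cup: Bystander: wide, low steel dip cup, diameter 68, 35 tall, with the same kind of loop and grip, 150 mm tall in all; stands on the bench near the slender one (either may be nearer the robot). Origin: centre of its underside.
Not all that is in view belongs to the job. What is shaped like the dip_cup but yellow is not meant.

How it is judged:
By the outcome, as a careful person would: the job done as asked, in the order asked, and still so for the second after the job is handed in, with the robot touching nothing.
It also fails if it takes over 45 s, if anything falls off the work surface, if the arm or the gripper's body presses on something with over 40 N, if the wrist force passes 120 N, or if a joint passes its speed limit or range.

## Working session

There is one attempt and no reset: what is moved stays moved. The work goes in short steps, Python scripts to look and compute and a shell command to move; the robot and the scene stay as the last step left them, time stands still between calls to the robot, and variables do not carry over. Pictures are saved under pics/ and viewed, at most 10 in all, crops included, and the job is handed in when it is done.

```bash
mkdir -p pics; cat > h.py <<'E'
import numpy as np, cv2
from plant import robot
def save(p,name,box=None,s=1):
    im=p["image"][:,:,::-1]
    if box: l,t,r,b=box; im=im[t:b,l:r]
    cv2.imwrite(f"pics/{name}.png",cv2.resize(im,None,fx=s,fy=s,interpolation=cv2.INTER_CUBIC))
def ray(p,uv):
    K=np.array(p["mtx"]);d=(np.array(uv,float)-K[:2,2])/[K[0,0],K[1,1]]
    u=d.copy()
    for _ in range(20): u=d/(1+p["k1"]*(u@u))
    R=np.array(p["R"]);t=np.array(p["t"])
    return -R.T@t, R.T@np.r_[u,1]
def atz(p,uv,z):
    c,d=ray(p,uv); return c+d*(z-c[2])/d[2]
def tri(p,a,q,b):
    c,d=ray(p,a);e,f=ray(q,b)
    s=np.linalg.lstsq(np.c_[d,-f],e-c,rcond=None)[0]
    return (c+s[0]*d+e+s[1]*f)/2, np.linalg.norm(c+s[0]*d-e-s[1]*f)
def proj(p,X):
    x=np.array(p["R"])@X+np.array(p["t"]);u=x[:2]/x[2];u=u*(1+p["k1"]*(u@u))
    K=np.array(p["mtx"]);return u*[K[0,0],K[1,1]]+K[:2,2]
E
python3 - <<'E'
from h import *
np.set_printoptions(precision=3,suppress=True)
P={n:robot.grab_frame(n) for n in("side","top")}
for n,p in P.items():
    save(p,n); print(n,ray(p,(280,210)))
    for th in("dip_cup","hook","cabinet","wide_cup"):
        print(th,[(np.round(d["box"]).tolist(),round(d["confidence"],2)) for d in robot.silhouettes(p,th)],[(np.round(d["point"],1).tolist(),round(d["confidence"],2)) for d in robot.landmark_of(p,th)])
print(robot.get_state())
E
```

```text
side (array([ 0.307, -0.575,  0.549]), array([ 0.351,  0.749, -0.562]))
dip_cup [([263.0, 161.0, 279.0, 226.0], 0.75), ([291.0, 151.0, 311.0, 210.0], 0.7)] [([272.6, 217.0], 0.71), ([300.1, 206.8], 0.64)]
hook [([318.0, 265.0, 384.0, 288.0], 0.69)] [([331.1, 289.7], 0.81)]
cabinet [([219.0, 203.0, 441.0, 419.0], 0.57)] []
wide_cup [([172.0, 159.0, 206.0, 226.0], 0.93)] [([194.2, 217.8], 0.73)]
top (array([ 0.457, -0.003,  0.939]), array([ 0.111,  0.006, -0.994]))
dip_cup [([199.0, 127.0, 225.0, 161.0], 0.87), ([209.0, 175.0, 235.0, 200.0], 0.83)] [([216.2, 152.6], 0.97), ([224.7, 191.3], 0.69)]
hook [([396.0, 180.0, 404.0, 220.0], 0.47), ([326.0, 147.0, 479.0, 278.0], 0.22)] [([396.6, 204.9], 0.71)]
cabinet [([327.0, 146.0, 480.0, 278.0], 0.95)] [([385.0, 220.1], 0.66)]
wide_cup [([168.0, 252.0, 206.0, 286.0], 0.72)] [([191.5, 265.0], 0.63)]
{'t': 0.9, 'joints': array([-70.816,   4.977,  10.078,  95.099,  -0.001,  89.998]), 'dq': array([-0.01 ,  0.086, -0.15 , -0.083, -0.024, -0.038]), 'effort': array([ -0.002, -52.009,  46.486,   0.001,  -0.   ,  -0.   ]), 'eef_pos': array([ 0.181, -0.519,  0.248]), 'tool_rot': array([179.997,   0.001,  19.186]), 'ft_force': array([-0.326, -0.315, -0.441]), 'ft_torque': array([0.02 , 0.011, 0.012]), 'grasp_force': 0.0, 'gripper_width': 0.9990522780693946}
```

```bash
sleep 1
python3 - <<'E'
import cv2,numpy as np
a=cv2.imread("pics/top.png");b=cv2.imread("pics/side.png")
A=cv2.resize(a[110:300,150:500],(800,434),interpolation=3)
B=cv2.resize(b[140:420,160:460],(640,598),interpolation=3)
cv2.imwrite("pics/topc.png",A);cv2.imwrite("pics/sidec.png",B)
E
```

```text
(no output)
```

View pics/topc.png

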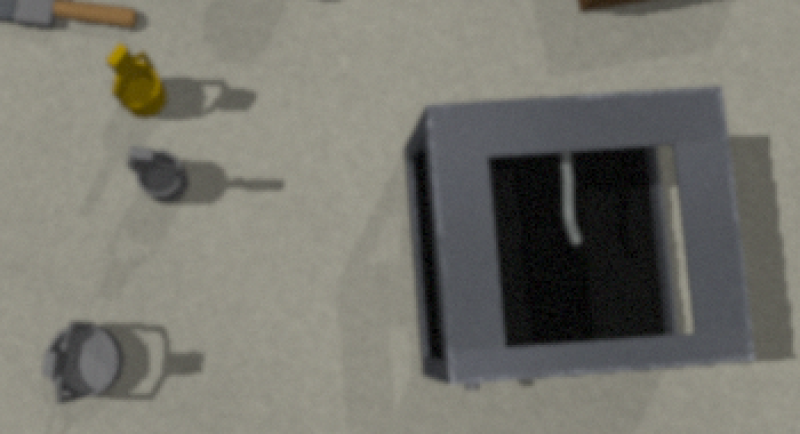

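View pics/sidec.png

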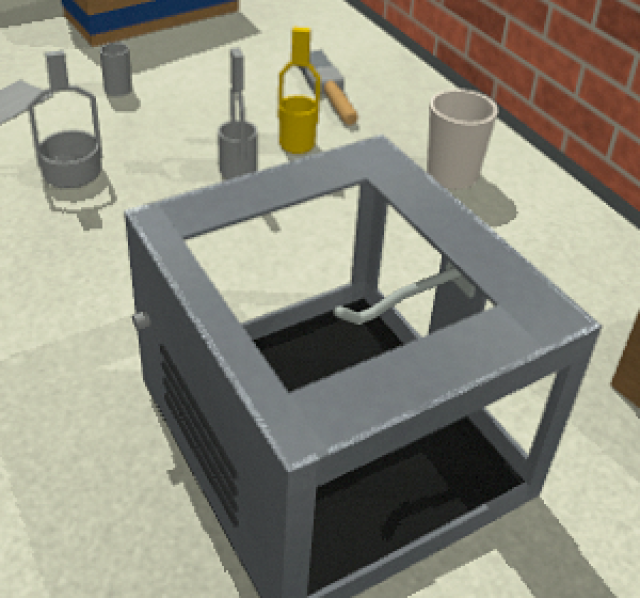

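The top crop shows the cabinet (roof corners at full-frame px about 340,156 / 466,148 / 479,267 / 347,276). The hook runs from the back (image top, 397,178) to its tip (402,216).

The candidates are:
- Grey slender cup: top 220,187; side 271,210.
- Yellow look-alike: top 209,147; side 300,195.
- Wide cup: top 187,268; side 190,215.

The grey slender one fits: it is steel and narrow, and its loop is nearly edge-on to the side camera.

```bash
cat > fit.py <<'E'
from h import *
from scipy.optimize import least_squares, minimize
def cup_pts():
    a=np.linspace(0,2*np.pi,24,endpoint=False);L=[]
    cyl=[np.c_[22*np.cos(a),22*np.sin(a),np.full(24,z)] for z in(0,55)]
    L.append(np.vstack(cyl))
    box=lambda x,y0,y1,z0,z1:np.array([[i,j,k] for i in(-x,x) for j in(y0,y1) for k in(z0,z1)],float)
    L.append(box(3,18,24,52,90));L.append(box(3,-24,-18,52,90))
    th=np.linspace(0,np.pi,9)
    A=np.c_[21*np.cos(th),90+18*np.sin(th)]
    for p,q in zip(A[:-1],A[1:]):
        L.append(np.array([[i,r[0]+j,r[1]+k] for r in(p,q) for i in(-3,3) for j in(-3,3) for k in(-3,3)],float))
    L.append(box(5,-10,10,108,150))
    return L
def render(p,x,y,yaw,z=0,s=4):
    c,n=np.cos(yaw),np.sin(yaw);R=np.array([[c,-n,0],[n,c,0],[0,0,1]])
    m=np.zeros((420*s,560*s),np.uint8)
    for q in cup_pts():
        u=np.array([proj(p,R@v/1000+[x,y,z]) for v in q])
        cv2.fillConvexPoly(m,cv2.convexHull(np.round((u+.5)*s).astype(np.int32)),255)
    return cv2.resize(m,(560,420),interpolation=cv2.INTER_AREA)/255.
E
python3 - <<'E'
from fit import *
np.set_printoptions(precision=4,suppress=True)
T=robot.grab_frame("top");S=robot.grab_frame("side")
save(S,"cand",(160,145,330,245),4.5)
tc=np.array([(435,105),(722,88),(752,360),(450,380),(489,158),(677,146),(692,334),(505,346)])/(800/350)+[150,110]
sc=np.array([(383,137),(599,326),(290,470),(126,212),(368,180),(508,305),(288,390),(186,237)])/(640/300)+[160,140]
print("top",np.array([atz(T,c,.18) for c in tc])[:,:2].tolist())
print("side",np.array([atz(S,c,.18) for c in sc])[:,:2].tolist())
for n,p,th in(("T",T,0),("S",S,0)):
    pass
mk={}
for n,p,c in(("T",T,(220,187)),("S",S,(271,200))):
    for d in robot.silhouettes(p,"dip_cup"):
        l,t,r,b=d["box"]
        if l-3<=c[0]<=r+3 and t-3<=c[1]<=b+3: mk[n]=d["region"].astype(float);print(n,d["box"])
b=atz(S,(272.6,217),0);print("base side",b, "top",atz(T,(224.7,191.3),0))
x0=atz(T,(224.7,191.3),0)[:2]
def cost(v):
    return np.abs(render(T,*v)-mk["T"]).sum()+np.abs(render(S,*v)-mk["S"]).sum()*1.
best=[]
for y in np.radians(np.arange(0,180,15)):
    r=minimize(cost,[*x0,y],method="Nelder-Mead",options=dict(initial_simplex=[[*x0,y],[x0[0]+.006,x0[1],y],[x0[0],x0[1]+.006,y],[*x0,y+.15]],maxfev=60))
    best.append((r.fun,*r.x[:2],np.degrees(r.x[2])))
for b in sorted(best)[:5]: print(np.round(b,4))
for n,p in(("w",T),):
    print("hook tri",tri(S,(331.1,289.7),T,(396.6,204.9)),"wide",tri(S,(194.2,217.8),T,(191.5,265)))
E
```

```text
top [[0.6375298322847405, -0.11090764489569412], [0.6462054558943584, -0.34388132538653166], [0.42892539401747215, -0.3508442039953347], [0.42177026173439086, -0.11315827338798475], [0.5937250701851077, -0.151620978414877], [0.599619088401697, -0.3029179092215349], [0.4507994975826946, -0.3041246027405034], [0.44642141314730066, -0.15678649571957184]]
side [[0.6375421686748801, -0.10989267202474945], [0.6475191170521198, -0.34401577569902664], [0.4316438519856518, -0.35271149249412925], [0.4213484946902617, -0.11690865964896496], [0.5963302396165933, -0.15488232335713764], [0.6078872608090098, -0.30474642170426947], [0.4539483946975028, -0.3059225348886192], [0.450070199337942, -0.15979891482556424]]
T [208.3, 175.9, 234.3, 199.1]
S [263.7, 159.1, 282.2, 222.4]
base side [0.6213 0.136  0.    ] top [0.6073 0.1238 0.    ]
[170.6667   0.6143   0.1288 168.4959]
[172.3098   0.6144   0.1295 -12.2849]
[172.349    0.6146   0.1294 -11.7528]
[177.0353   0.615    0.1295 -10.6741]
[177.5765   0.6149   0.13   144.8552]
hook tri (array([ 0.5547, -0.226 ,  0.1173]), np.float64(0.004405102091172956)) wide (array([0.4459, 0.1967, 0.0101]), np.float64(0.0013586495994004143))
```

View pics/cand.png

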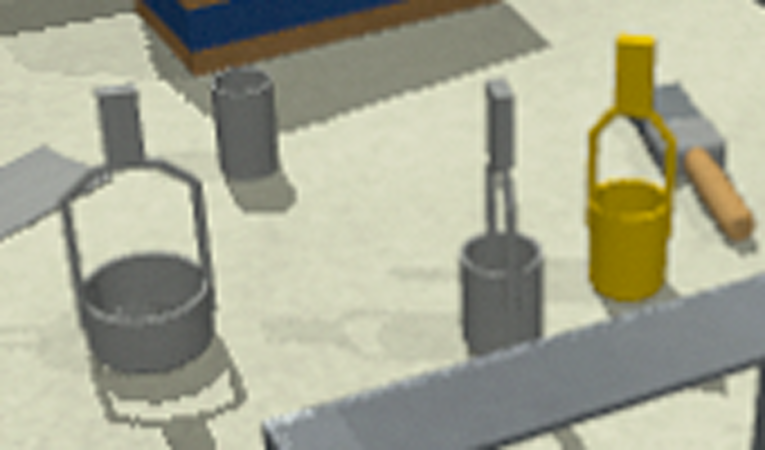

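Confirmed in the enlarged crop: the grey slender cup at crop (500,220) is the one meant. Yellow (630,170) and wide (145,230) are not.

Estimates, x and y in m:

| Thing | x | y | Yaw |
|---|---|---|---|
| Cup | 0.614 | 0.129 | about -11° |
| Cabinet | 0.534 | -0.230 | about 2° |
| Hook seat | 0.554 | -0.229 | as cabinet |

I set out now.

```bash
python3 -m pendant '[[[22,33,4],[0,0,0],0],[[22,33,4],[0,0,0],0],[[22,33,4],[0,0,0],0],[[22,33,4],[0,0,0],0],[[22,33,4],[0,0,0],0],[[22,33,4],[0,0,0],0],[[22,33,4],[0,0,0],0],[[22,33,4],[0,0,0],0],[[22,33,4],[0,0,0],0],[[22,33,4],[0,0,0],0],[[22,33,4],[0,0,0],0],[[22,33,4],[0,0,0],0]]' 40; python3 -c "
from plant import robot;print(robot.get_state()['joints'])"
```

```text
t: 2.1
eef_pos: [0.4454, -0.1215, 0.2968]
tool_rot: [180.0, -0.0, 19.2]
ft_force: [0.9, -1.4, -0.1]
gripper_width: 0.998
grasp_force: 0.0
[-1.52616294e+01 -5.73346693e+00  4.88463262e+00  1.00570326e+02
 -2.22699280e-03  1.45551167e+02]
```

```bash
python3 -m pendant '[[[14,21,0],[0,0,0.119],0],[[14,21,0],[0,0,0.119],0],[[14,21,0],[0,0,0.119],0],[[14,21,0],[0,0,0.119],0],[[14,21,0],[0,0,0.119],0],[[14,21,0],[0,0,0.119],0],[[14,21,0],[0,0,0.119],0],[[14,21,0],[0,0,0.119],0],[[14,21,0],[0,0,0.119],0],[[14,21,0],[0,0,0.119],0],[[14,21,0],[0,0,0.119],0]]' >/dev/null; python3 -m pendant '[[[14,20,0],[0,0,0.119],100],[[0,0,0],[0,0,0.119],100],[[0,0,0],[0,0,0.119],100],[[0,0,0],[0,0,0.119],100],[[0,0,-15],[0,0,0.119],100],[[0,0,-15],[0,0,0.119],100],[[0,0,-15],[0,0,0.119],100],[[0,0,-15],[0,0,0.119],100],[[0,0,-15],[0,0,0.119],100],[[0,0,0],[0,0,0.119],100],[[0,0,0],[0,0,0.119],100],[[0,0,0],[0,0,0],100]]'
python3 - <<'E'
from h import *
T=robot.grab_frame("top");S=robot.grab_frame("side")
a=cv2.resize(T["image"][130:250,170:290,::-1],(400,400),interpolation=3)
b=cv2.resize(S["image"][110:240,210:340,::-1],(400,400),interpolation=3)
cv2.imwrite("pics/near.png",np.hstack([a,b]))
print(robot.get_state()["joints"], robot.get_state()["eef_pos"])
E
```

```text
t: 4.02
eef_pos: [0.6126, 0.1275, 0.2209]
tool_rot: [-180.0, -0.0, 169.5]
ft_force: [-0.1, -0.7, 0.1]
gripper_width: 0.608
grasp_force: 0.0
[1.17578358e+01 1.52189915e+01 1.87903626e+01 9.35607600e+01
 4.29293750e-04 2.28103885e+01] [0.61276686 0.12754517 0.2214138 ]
```

View pics/near.png

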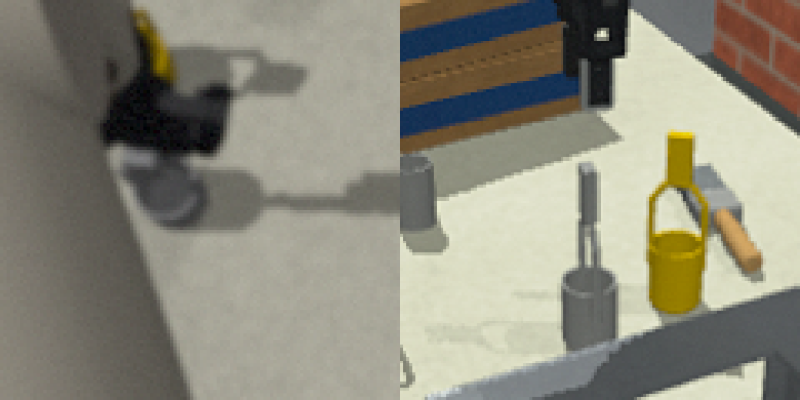

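The left half (top view) shows the fingers over the cup, with the grip's end at px about (212,177). The right half (side view) shows the near finger above the grip, whose top is at px about (270.5,164). I check the offset by triangulating.

```bash
python3 - <<'E'
from fit import *
np.set_printoptions(precision=4,suppress=True)
T=robot.grab_frame("top");S=robot.grab_frame("side")
print(tri(S,(270.4,163.8),T,(211.5,176.5)))
print(proj(S,np.array([.6142,.129,.15])),proj(T,np.array([.6142,.129,.15])),atz(S,(270.4,163.8),.15),atz(T,(211.5,176.5),.15))
# overlay model edges
for n,p,(x0,y0,w) in(("T",T,(190,160,60)),("S",S,(240,150,90))):
    im=p["image"][:,:,::-1].copy();im=cv2.resize(im[y0:y0+w,x0:x0+w],(400,400),interpolation=3)
    m=render(p,.6143,.129,np.radians(-11));m=cv2.resize(m[y0:y0+w,x0:x0+w],(400,400))
    c,_=cv2.findContours((m>.5).astype(np.uint8),cv2.RETR_CCOMP,cv2.CHAIN_APPROX_NONE)
    cv2.drawContours(im,c,-1,(0,0,255),1); A=im if n=="T" else np.hstack([A,im])
cv2.imwrite("pics/ov.png",A)
E
```

```text
(array([0.6128, 0.1281, 0.1492]), np.float64(0.0010239242549078067))
[270.577  163.1956] [211.0311 175.4506] [0.6127 0.1266 0.15  ] [0.6122 0.1281 0.15  ]
```

View pics/ov.png

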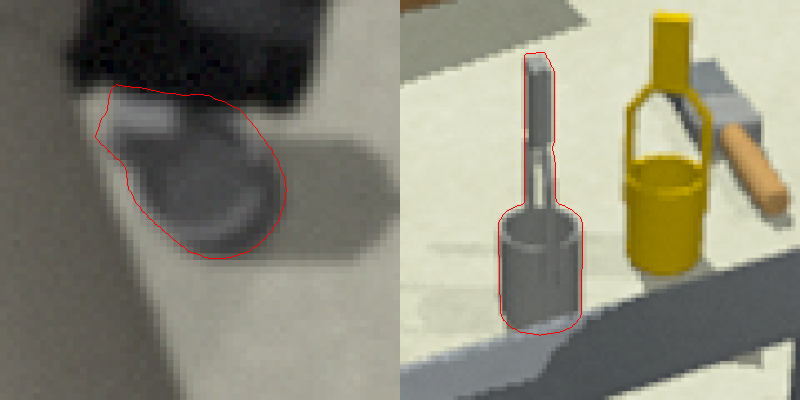

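The model at yaw -11° fits both views to within 1–2 px, and the TCP is on the grip axis to about 1 mm. I go down and grip.

```bash
python3 -m pendant '[[[0,0,-20],[0,0,0],100],[[0,0,-20],[0,0,0],100],[[0,0,-20],[0,0,0],100],[[0,0,-15],[0,0,0],100],[[0,0,-7],[0,0,0],100],[[0,0,0],[0,0,0],255],[[0,0,0],[0,0,0],255],[[0,0,0],[0,0,0],255],[[0,0,0],[0,0,0],255],[[0,0,0],[0,0,0],255],[[0,0,0],[0,0,0],255],[[0,0,0],[0,0,0],255]]' 50
```

```text
t: 5.22
eef_pos: [0.6133, 0.1277, 0.1407]
tool_rot: [180.0, 0.1, 169.2]
ft_force: [-0.1, 1.0, 6.4]
gripper_width: 0.222
grasp_force: 49.7
```

```bash
python3 -m pendant '[[[0,0,5],[0,0,0],255],[[0,0,12],[0,0,0],255],[[0,0,20],[0,0,0],255],[[0,0,25],[0,0,0],255],[[0,0,25],[0,0,0],255],[[0,0,25],[0,0,0],255],[[0,0,25],[0,0,0],255],[[0,0,25],[0,0,0],255],[[0,0,25],[0,0,0],255],[[0,0,20],[0,0,0],255],[[0,0,10],[0,0,0],255],[[0,0,0],[0,0,0],255]]'
python3 -m pendant '[[[-3,-8,0],[0,0,0.02],255],[[-6,-18,0],[0,0,0.02],255],[[-8,-25,0],[0,0,0.02],255],[[-10,-30,0],[0,0,0.02],255],[[-10,-30,0],[0,0,0.02],255],[[-10,-30,0],[0,0,0.02],255],[[-10,-30,0],[0,0,0.02],255],[[-10,-30,0],[0,0,0.02],255],[[-10,-30,0],[0,0,0.02],255],[[-10,-30,0],[0,0,0.02],255],[[-10,-30,0],[0,0,0.02],255],[[-10,-25,0],[0,0,0],255]]'
python3 -m pendant '[[[-10,-20,0],[0,0,0],255],[[-8,-13,0],[0,0,0],255],[[-4,-10,0],[0,0,0],255],[[0,-2,0],[0,0,0],255],[[0,0,0],[0,0,0],255],[[0,0,0],[0,0,0],255],[[0,0,0],[0,0,0],255]]'
python3 - <<'E'
from h import *
np.set_printoptions(precision=4,suppress=True)
T=robot.grab_frame("top");S=robot.grab_frame("side")
a=cv2.resize(T["image"][100:300,300:500,::-1],(400,400),interpolation=3)
b=cv2.resize(S["image"][60:360,180:480,::-1],(400,400),interpolation=3)
cv2.imwrite("pics/over.png",np.hstack([a,b]))
print([(d["point"],d["confidence"]) for p in(T,S) for d in robot.landmark_of(p,"dip_cup")])
E
```

```text
t: 6.22
eef_pos: [0.6128, 0.1276, 0.3596]
tool_rot: [179.9, 0.2, 169.2]
ft_force: [-0.9, 0.2, -1.0]
gripper_width: 0.224
grasp_force: 48.9
t: 7.22
eef_pos: [0.5047, -0.1901, 0.3556]
tool_rot: [180.0, -0.1, -178.2]
ft_force: [1.1, -0.7, -0.3]
gripper_width: 0.22
grasp_force: 49.0
t: 7.8
eef_pos: [0.4842, -0.2327, 0.3561]
tool_rot: [180.0, -0.0, -178.2]
ft_force: [-0.6, -0.3, -0.7]
gripper_width: 0.221
grasp_force: 49.0
[([215.8, 151.5], 0.86), ([419.3, 236.9], 0.83), ([397.9, 206.1], 0.26), ([300.0, 207.6], 0.85), ([291.3, 257.8], 0.72)]
```

View pics/over.png

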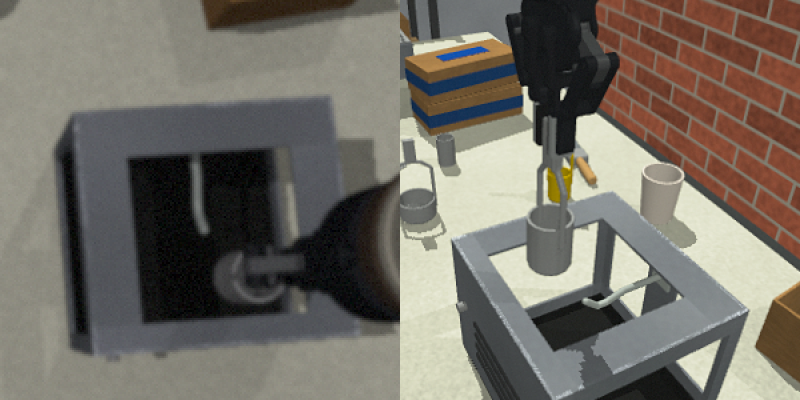

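The picture shows the cup held upright over the front part of the opening (top px about 425,238). The hook tip is behind it (402,216), and the yaw matches. I shift 8 mm and go down in front of the tip.

```bash
python3 -m pendant '[[[4,1,0],[0,0,0],255],[[4,0,0],[0,0,0],255],[[0,0,-10],[0,0,0],255],[[0,0,-18],[0,0,0],255],[[0,0,-22],[0,0,0],255],[[0,0,-22],[0,0,0],255],[[0,0,-22],[0,0,0],255],[[0,0,-22],[0,0,0],255],[[0,0,-20],[0,0,0],255],[[0,0,-16],[0,0,0],255],[[0,0,-10],[0,0,0],255],[[0,0,0],[0,0,0],255]]'
python3 -m pendant '[[[0,0,0],[0,0,0],255],[[0,0,0],[0,0,0],255],[[0,0,0],[0,0,0],255]]'
python3 - <<'E'
from h import *
S=robot.grab_frame("side");T=robot.grab_frame("top")
a=cv2.resize(T["image"][140:290,320:490,::-1],(400,400),interpolation=3)
b=cv2.resize(S["image"][200:380,240:420,::-1],(400,400),interpolation=3)
cv2.imwrite("pics/in.png",np.hstack([a,b]))
E
```

```text
t: 9.0
eef_pos: [0.4912, -0.232, 0.192]
tool_rot: [179.9, -0.2, -178.2]
ft_force: [-1.1, -0.5, -1.2]
gripper_width: 0.224
grasp_force: 49.0
t: 9.25
eef_pos: [0.4922, -0.2327, 0.1956]
tool_rot: [-180.0, 0.1, -178.2]
ft_force: [-0.3, -0.1, -1.0]
gripper_width: 0.223
grasp_force: 49.0
```

View pics/in.png

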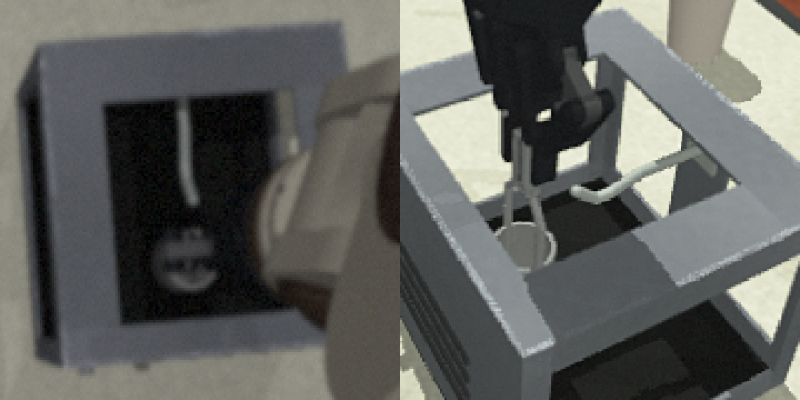

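The top view shows the cup in the opening just in front of the hook tip (px 402,216). The side view shows the tip at px (321,286), about level with the middle of the loop. I check by triangulating the tip.

```bash
python3 - <<'E'
from h import *
np.set_printoptions(precision=4,suppress=True)
S=robot.grab_frame("side");T=robot.grab_frame("top")
print(tri(S,(321,286.4),T,(402.4,216.1)))
for p in(S,T): print(proj(p,np.array([.528,-.2303,.138])), proj(p,np.array([.554,-.2293,.124])),[ (d["point"],d["confidence"]) for d in robot.landmark_of(p,"hook")])
E
```

```text
(array([ 0.5317, -0.2306,  0.1381]), np.float64(0.00651497015346434))
[316.4698 287.4561] [330.7771 288.3824] [([331.8, 290.2], 0.62)]
[402.9916 216.4348] [399.6707 203.7084] [([396.6, 239.2], 0.72), ([394.8, 206.1], 0.45)]
```

The tip agrees with the model. I move 62 mm along +x with the loop over the tip.

```bash
python3 -m pendant '[[[3,1,0],[0,0,0],255],[[6,1,0],[0,0,0],255],[[8,1,0],[0,0,0],255],[[8,0,0],[0,0,0],255],[[8,0,0],[0,0,0],255],[[8,0,0],[0,0,0],255],[[8,0,0],[0,0,0],255],[[8,0,0],[0,0,0],255],[[5,0,0],[0,0,0],255],[[0,0,0],[0,0,0],255],[[0,0,0],[0,0,0],255],[[0,0,0],[0,0,0],255]]'
python3 - <<'E'
from h import *
S=robot.grab_frame("side");T=robot.grab_frame("top")
a=cv2.resize(T["image"][140:290,320:490,::-1],(300,300),interpolation=3)
b=cv2.resize(S["image"][220:340,270:390,::-1],(500,500),interpolation=3)
cv2.imwrite("pics/on.png",np.hstack([np.pad(a,((0,200),(0,0),(0,0))),b]))
E
```

```text
t: 10.55
eef_pos: [0.5535, -0.2295, 0.1943]
tool_rot: [180.0, -0.0, -178.2]
ft_force: [0.2, 0.7, -1.1]
gripper_width: 0.221
grasp_force: 49.0
```

View pics/on.png

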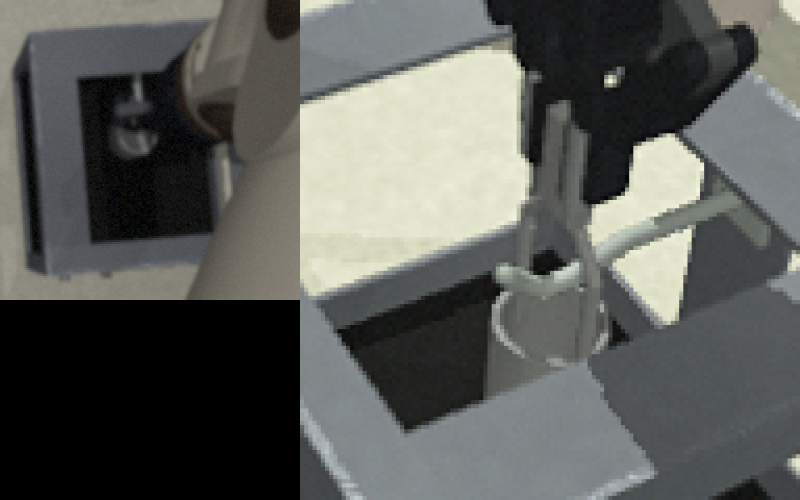

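The hook bar passes through the loop: its tip, at crop (505,275), is in front of the wires and the bar leaves behind them. I lower it onto the seat and watch the force.

```bash
python3 -m pendant '[[[0,0,-4],[0,0,0],255],[[0,0,-7],[0,0,0],255],[[0,0,-7],[0,0,0],255],[[0,0,-5],[0,0,0],255],[[0,0,-2],[0,0,0],255],[[0,0,0],[0,0,0],255],[[0,0,0],[0,0,0],255],[[0,0,0],[0,0,0],255]]'
python3 -m pendant '[[[0,0,-2],[0,0,0],255],[[0,0,0],[0,0,0],255],[[0,0,0],[0,0,0],255]]'
```

```text
t: 11.32
eef_pos: [0.5538, -0.2295, 0.1696]
tool_rot: [-180.0, 0.0, -178.2]
ft_force: [-0.5, 0.2, -1.4]
gripper_width: 0.221
grasp_force: 49.0
t: 11.57
eef_pos: [0.5537, -0.2295, 0.1673]
tool_rot: [180.0, 0.0, -178.2]
ft_force: [0.2, -0.3, -1.3]
gripper_width: 0.221
grasp_force: 49.0
```

```bash
python3 -m pendant '[[[0,0,-2],[0,0,0],255],[[0,0,0],[0,0,0],255],[[0,0,0],[0,0,0],255]]'
python3 -m pendant '[[[0,0,-1],[0,0,0],255],[[0,0,0],[0,0,0],255],[[0,0,0],[0,0,0],255]]' | grep -E "eef|ft_f"
```

```text
t: 11.82
eef_pos: [0.5537, -0.2294, 0.1651]
tool_rot: [180.0, -0.0, -178.2]
ft_force: [-0.4, 0.3, -1.3]
gripper_width: 0.224
grasp_force: 49.0
eef_pos: [0.5537, -0.2295, 0.1643]
ft_force: [-0.7, -0.7, -1.3]
```

```bash
python3 -m pendant '[[[0,0,-1],[0,0,0],255],[[0,0,0],[0,0,0],255],[[0,0,0],[0,0,0],255]]' | grep -E "eef|ft_f"
```

```text
eef_pos: [0.5538, -0.2295, 0.1638]
ft_force: [-1.6, -0.1, 3.1]
```

```bash
python3 -m pendant '[[[0,0,-1],[0,0,0],255],[[0,0,0],[0,0,0],255],[[0,0,0],[0,0,0],255]]' | grep -E "eef|ft_f"
```

```text
eef_pos: [0.5539, -0.2295, 0.1635]
ft_force: [-2.7, 1.2, 7.8]
```

It is seated, at the expected height. I ease off 1 mm, open partway, and withdraw upward.

```bash
python3 -m pendant '[[[0,0,1],[0,0,0],255],[[0,0,0],[0,0,0],185],[[0,0,0],[0,0,0],170],[[0,0,0],[0,0,0],150],[[0,0,0],[0,0,0],130],[[0,0,0],[0,0,0],130],[[0,0,0],[0,0,0],130],[[0,0,0],[0,0,0],130],[[0,0,0],[0,0,0],130],[[0,0,0],[0,0,0],130]]'
python3 -m pendant '[[[0,0,4],[0,0,0],130],[[0,0,8],[0,0,0],130],[[0,0,12],[0,0,0],130],[[0,0,20],[0,0,0],130],[[0,0,20],[0,0,0],130],[[0,0,20],[0,0,0],130],[[0,0,20],[0,0,0],130],[[0,0,20],[0,0,0],130],[[0,0,15],[0,0,0],130],[[0,0,5],[0,0,0],130],[[0,0,0],[0,0,0],130],[[0,0,0],[0,0,0],130]]'
python3 - <<'E'
from h import *
S=robot.grab_frame("side");T=robot.grab_frame("top")
a=cv2.resize(T["image"][140:290,320:490,::-1],(300,300),interpolation=3)
b=cv2.resize(S["image"][220:340,270:390,::-1],(500,500),interpolation=3)
cv2.imwrite("pics/hung.png",np.hstack([np.pad(a,((0,200),(0,0),(0,0))),b]))
E
```

```text
t: 13.4
eef_pos: [0.5537, -0.2295, 0.1633]
tool_rot: [180.0, -0.0, -178.2]
ft_force: [0.2, -0.0, -0.2]
gripper_width: 0.488
grasp_force: 0.0
t: 14.4
eef_pos: [0.5538, -0.2295, 0.3072]
tool_rot: [-180.0, 0.0, -178.2]
ft_force: [0.3, -0.2, -0.5]
gripper_width: 0.493
grasp_force: 0.0
```

View pics/hung.png

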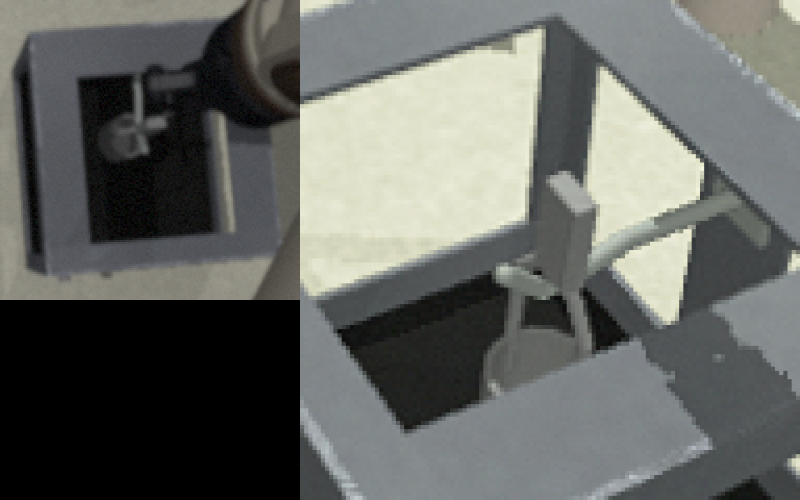

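The cup hangs by its loop on the hook bar, at crop (545,290), with its grip free and the gripper well above. I let it settle for 2 s, check that it is still, and hand in.

```bash
W='[[[0,0,0],[0,0,0],130],[[0,0,0],[0,0,0],130],[[0,0,0],[0,0,0],130],[[0,0,0],[0,0,0],130],[[0,0,0],[0,0,0],130],[[0,0,0],[0,0,0],130]]' ; unset W
python3 -m pendant '[[[0,0,5],[0,0,0],130],[[0,0,0],[0,0,0],130],[[0,0,0],[0,0,0],130],[[0,0,0],[0,0,0],130],[[0,0,0],[0,0,0],130],[[0,0,0],[0,0,0],130],[[0,0,0],[0,0,0],130],[[0,0,0],[0,0,0],130],[[0,0,0],[0,0,0],130],[[0,0,0],[0,0,0],130],[[0,0,0],[0,0,0],130],[[0,0,0],[0,0,0],130]]' >/dev/null
python3 -m pendant '[[[0,0,0],[0,0,0],130],[[0,0,0],[0,0,0],130],[[0,0,0],[0,0,0],130],[[0,0,0],[0,0,0],130],[[0,0,0],[0,0,0],130],[[0,0,0],[0,0,0],130],[[0,0,0],[0,0,0],130],[[0,0,0],[0,0,0],130],[[0,0,0],[0,0,0],130],[[0,0,0],[0,0,0],130],[[0,0,0],[0,0,0],130],[[0,0,0],[0,0,0],130]]' | head -2
python3 - <<'E'
from h import *
for _ in range(3):
    S=robot.grab_frame("side"); print([np.round(d["box"]).tolist() for d in robot.silhouettes(S,"dip_cup")])
print([np.round(d["box"]).tolist() for d in robot.silhouettes(S,"wide_cup")])
print(robot.close_job())
E
```

```text
t: 16.5
eef_pos: [0.5537, -0.2295, 0.3123]
[[314.0, 258.0, 342.0, 320.0], [294.0, 153.0, 310.0, 210.0]]
[[292.0, 154.0, 309.0, 208.0], [313.0, 261.0, 340.0, 317.0]]
[[293.0, 151.0, 312.0, 210.0], [313.0, 260.0, 338.0, 316.0]]
[[172.0, 161.0, 204.0, 228.0]]
the job is handed in; nothing more can be done
None
```

The slender dip cup hangs by its loop on the hook with the gripper clear above, the wide cup is where it stood, no cabinet contact showed in the forces or pictures, and the job was handed in at about 17 s; no verdict came back.

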